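# Close an enclosure and turn its recessed latch home

### The job

The small control enclosure on its plywood board is wired and has to be closed up. Swing its lid down onto the rubber seal, then reach into the round well in the lid, press the latch knob down against the springy seal and turn it clockwise until it comes up solid in its catch, so that the lid stays held down on its seal when you let go. Press and turn gently, so that neither the seal is crushed nor the latch tongue is wrung against its keeper, and leave the meter, the solder spool and the screwdriver beside the box where they are.

Things in the scene. Friction and masses are not known exactly. Their poses are not given: they have to be found in the camera images.
- box: the enclosure with the plywood board it is screwed to; fixed to the bench. Grey plastic body 170 mm front to back (box x, front at -x), 140 mm wide (y), on a board 196 x 204 x 12 mm. Origin: centre of the board's underside, on the bench; z up. Everything inside the box is out of reach once the lid is down.
- hinge_line (a point): middle of the lid's hinge line, at the back of the box (x = +90 mm, z = 111 mm in the box frame); the hinge runs along the box's y. Axes as the box's.
- lid (a joint): angle of the grey hinged lid, rad: 0 = level, positive = open (front edge up); starts 0.5 to 0.95. A stiff hinge (0.3 N m) holds it at any angle. Laid on the soft seal, unlatched, it rests at 0.020 to 0.030. It must be pressed to about -0.005 or lower for the tongue to pass under the catch; latched and let go it rises to about 0.016, held by the catch.
- lid_edge (a point): middle of the front edge of the lid's top face, 180 mm in front of the hinge line; with the lid level, 10 mm above it. The lid is a plate 174 mm long, 150 mm wide, 6 mm thick with a 56 mm wide finger tab running on 15 mm beyond this edge. The plate is plain for 24 mm behind this edge, then comes the lip of the well. Turns with the lid: x to the hinge, z out of its top.
- knob: black latch knob in the lid's well. Origin: on its axis at the well's floor, 30 mm below the lid's top face, 112 mm in front of the hinge line, on the lid's middle line; z up out of the lid. Skirt disc 62 mm across, top 5 mm above the origin; on it the grip bar, 14 mm thick (knob y), 46 mm long (knob x), top 27 mm above the origin. A pale index line on the bar's +x half points along the tongue.
- knob_grip (a point): middle of the grip bar's top face (axes as the knob's). The well round the knob is 80 mm across inside and 33 mm deep, with a raised lip 3 mm above the lid. The knob turns clockwise from above: from its start, bar nearly across the box, 0.5 to 1.5 rad to its stop, index line then towards the front. The skirt is ribbed rubber: fingertips pressed on it do not slip. Free turning takes 0.05 N m.
- seal: dark rubber-foam seal round the box's mouth, under the lid; origin: middle of the hinge line. Springy, about 6 N/mm at the knob: pressing straight down on the knob's skirt (fingertips on it) takes about 22 N to let the tongue pass; 24 to 27 N is right; above 29 N the seal is crushed. Keep pressing while the knob turns. On release the lid rises about 2.5 mm at the knob: let it rise slowly.
- keeper: steel catch inside, on the front wall; origin level with the tongue, under the bracket's middle; axes as the box's. Its jaw is bolted through slots and sits up to 9 mm to either side, unmeasured: the knob comes up solid with its bar anywhere from 0.35 rad before to 0.42 rad past the box's x. The tongue meets a low land 6 mm wide, then a notch 8 mm wide, 2.6 mm higher, then the stop lug.
- tongue_tip (a point): end of the latch tongue, a round bar 6 mm thick, 26 mm from the knob's axis, 24 mm below the knob's origin; turns with the knob. At the stop (or against the catch's side, if not pressed low enough) resistance rises steeply, within a few hundredths of a rad: 0.1 to 0.2 N m above free turning shows it is solid; over 0.3 N m (10 N at the tongue) wrings it.
- meter: bystander: hand-held multimeter, 146 x 68 x 41 mm, loose on the bench left of the box (+y side). Origin: centre of its underside.
- solder_spool: bystander: spool of solder, 54 mm across, 32 mm high, loose on the bench right of the box. Origin: centre of its underside.
- screwdriver_y: bystander: screwdriver, 169 mm long, 22 mm thick handle, loose on the bench right of the box. Origin: its middle, at the bench.

How it is judged:
By the outcome, as a careful person would: the job done as asked, in the order asked, and still so for the second after the job is handed in, with the robot touching nothing.
It also fails if it takes over 72 s, if anything falls off the work surface, if the arm or the gripper's body presses on something with over 40 N, if the wrist force passes 120 N, or if a joint passes its speed limit or range.

### The arm

A 6-joint arm with a two-finger parallel gripper is mounted at the origin on a cart in front of the work surface, level with it; the furniture and walls round the work are solid. World frame = base frame: x ahead of the robot, y to its left, z up, the work surface at z = 0. Lengths are in mm, angles in degrees, forces in N, time in s.
With the tool pointing down it reaches from about 275 to 775 mm from the base axis. Payload 14.6 kg.
Tool frame: the origin (TCP) lies at the very end of the fingers, on their centre line; the grasp point (between the pads) lies env.pinch_z behind it (env.pinch_z is the distance from the TCP to the grasp point, in mm); z points along the fingers, y is the line along which they close (so a half turn about z gives the same grasp; the last joint's range is limited). The gripper opens to 85 mm and grips with 20 to 120 N. Pads are 22 mm wide; open, the fingers measure 114 mm over their backs; the gripper's body (76 mm by 85 mm) begins 54 mm behind the grasp point. The pads swing forward as they close: fully open they stand 13 mm farther back than shut.
Start: joints at [-77.309, 15.075, -2.767, 72.158, 0, 81.102], TCP at [193.166, -488.175, 196.778] pointing down, gripper open.
Joint ranges: [-151.79, 151.79], [-50.71, 97.33], [-67.44, 78.34], [-121.81, 120.89], [-77.56, 73.72], [-180, 180]. Speed limits (degrees/s): [108.29, 108.29, 147.25, 159.86, 180, 180].

### API

Orientations are given as [roll, pitch, yaw] about the fixed x, y, z axes, in that order (R = Rz(yaw) Ry(pitch) Rx(roll)).
In Python, from rig import get_obs, capture, job_done, env gives the robot as it stands.
- The arm moves only by the tool drive_tool, never from a script. Its arguments are lists of equal length, an entry for each row: "xyz": the shift along the tool's x, y, z in mm, a list of three; "roll": the turn about the tool's z in degrees. In form: {"xyz": [[tx, ty, tz], ...], "roll": [roll, ...]}. A call has 1 to 12 rows; each row shifts and turns the commanded pose from where the row before left it, along the tool's axes as they then stand; what a row does not reach is not made up. A row lasts 1/8 s, in which the tool goes at most 62.5 mm and 10.7 degrees, less where a joint would pass 70% of its speed; a pose out of reach is approached as far as the arm can. A call is refused whole if a number of a shift passes 62.5 or a number of a turn 10.7, either way. A call with a gripper value outside its range is refused whole. "jaw" is the finger opening in mm, from 0 to 85.4, set as the call begins (left out, the last holds). The fingers move at their own pace and stop on an object; "grip_force" is the grip in N (left out, the last holds). Time passes only in rows, so rows that do not move let the fingers close. It gives the time, the measured TCP pose, the force, the opening and the grip force at its end, in the units of the state.
- get_obs(): the state, without advancing time (a new reading comes with each control period).
- capture(name): name is "scene" or "side" or "wrist"; returns a dict with "frame" (384x512x3 uint8, red, green, blue), "fx", "fy", "cx", "cy" (pixels), "pose" (4x4, takes a point from camera to world coordinates). Camera axes: x right, y down, z forward; pixel columns grow to the right and rows downward; lengths in mm; the calibration is good to about 2 mm. The wrist camera is an equidistant fisheye: a pixel r from the principal point sees the ray r / f radians off the axis. A picture is of the moment at which its call begins. There is no depth.
- job_done(): hands the job in; it is judged then, once.
The state is a dict: "time": time; "q": joint angles; "joint_velocities": joint speeds; "effort": joint torques, N m; "eef_pos": TCP position; "ee_rot": TCP orientation; "contact_force": force on the tool from outside, world axes, zero at the start; "ft_torque": the same for the moment, N m; "grip_width": finger opening in mm; "finger_force": force on a finger pad.
Only numpy, scipy, OpenCV 4.12 (cv2) and the standard library are available. Lean on these libraries where they do the work, as an engineer would, in place of code of your own. Each camera call takes 0.05 s, during which the arm holds its last target. There are 200 camera calls.

## Working session

There is one attempt and no reset: what is moved stays moved. The work goes in short steps, Python scripts to look and compute and a tool call to move; the robot and the scene stay as the last step left them, time stands still between calls to the robot, and variables do not carry over. Pictures are saved under pics/ and viewed, at most 10 in all, crops included, and the job is handed in when it is done.

Besides the shell and the picture viewer there is one more tool, called after "Emit:" by a JSON object that holds its "op" and its "data", one argument or row to a line. drive_tool: Moves the arm, as the interface text tells. Its arguments: {"type":"object","properties":{"xyz":{"type":"array"},"roll":{"type":"array"},"jaw":{"type":"number"},"grip_force":{"type":"number"}},"required":["xyz","roll"]}

```bash
ls; mkdir -p pics; python3 - <<'E'
from rig import get_obs,capture,env
import cv2,numpy as np
o=get_obs();print({k:np.round(v,2) for k,v in o.items()},env.pinch_z)
ims=[]
for n in("scene","side"):
    c=capture(n);cv2.imwrite(f"pics/{n}0.png",c["frame"][...,::-1]);print(n,c["fx"],c["fy"],c["cx"],c["cy"],np.round(c["pose"],3).tolist())
E
```

```text
pics
{'time': np.float64(0.0), 'q': array([-77.31,  15.1 ,  -2.8 ,  72.16,  -0.  ,  81.1 ]), 'joint_velocities': array([-0.04,  0.03,  0.11, -0.05,  0.03, -0.02]), 'effort': array([ 0.000e+00, -6.376e+01,  3.846e+01,  1.000e-02, -0.000e+00,
        0.000e+00]), 'eef_pos': array([ 193.09, -487.89,  196.32]), 'ee_rot': array([-1.7994e+02, -1.0000e-02,  2.1590e+01]), 'contact_force': array([-0.56, -0.46, -0.03]), 'ft_torque': array([ 0.  ,  0.06, -0.03]), 'finger_force': np.float64(0.0), 'grip_width': np.float64(85.75)} 18.700000000000003
scene 470.1308869497157 470.1308869497157 250.81710452358132 188.02836633667218 [[0.759, -0.314, 0.571, -63.448], [-0.651, -0.344, 0.676, -882.695], [-0.016, -0.885, -0.466, 550.324], [0.0, 0.0, 0.0, 1.0]]
side 473.96487700739476 473.96487700739476 265.4324721881102 196.5695812464871 [[-0.995, -0.038, 0.091, 398.605], [-0.096, 0.583, -0.807, 667.074], [-0.022, -0.812, -0.584, 760.043], [0.0, 0.0, 0.0, 1.0]]
```

View pics/scene0.png

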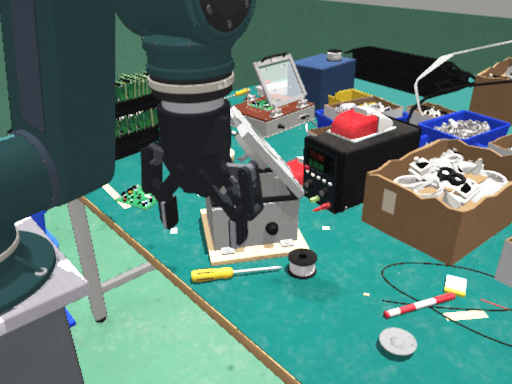

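View pics/side0.png

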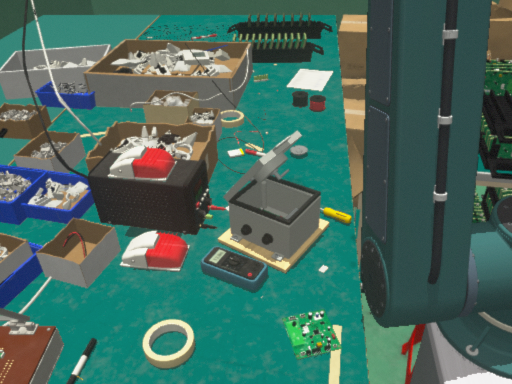

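The scene view shows the box at about (255,215) with its lid open, the spool at (302,264) and the screwdriver at (235,273). The side view shows the box at about (275,210), its lid raised at (265,165), and the meter at (235,268). I'll take enlarged crops for the pixel positions.

```bash
python3 - <<'E'
import cv2,numpy as np
a=cv2.imread("pics/scene0.png")[95:285,190:320];b=cv2.imread("pics/side0.png")[120:275,210:335]
def up(i,x0,y0,s,H=600,W=400):
    j=cv2.resize(i,None,fx=s,fy=s,interpolation=cv2.INTER_CUBIC)
    for k in range(0,i.shape[1],10):
        if (x0+k)%20==0: cv2.line(j,(int(k*s),0),(int(k*s),6),(0,0,255),1);cv2.putText(j,str(x0+k),(int(k*s),16),0,.35,(0,0,255))
    for k in range(0,i.shape[0]):
        if (y0+k)%20==0: cv2.line(j,(0,int(k*s)),(6,int(k*s)),(0,0,255),1);cv2.putText(j,str(y0+k),(8,int(k*s)+4),0,.35,(0,0,255))
    c=np.zeros((H,W,3),np.uint8);c[:j.shape[0],:j.shape[1]]=j[:H,:W];return c
cv2.imwrite("pics/c0.png",np.hstack([up(a,190,95,3.05),up(b,210,120,3.2)]))
E
```

```text
(no output)
```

View pics/c0.png

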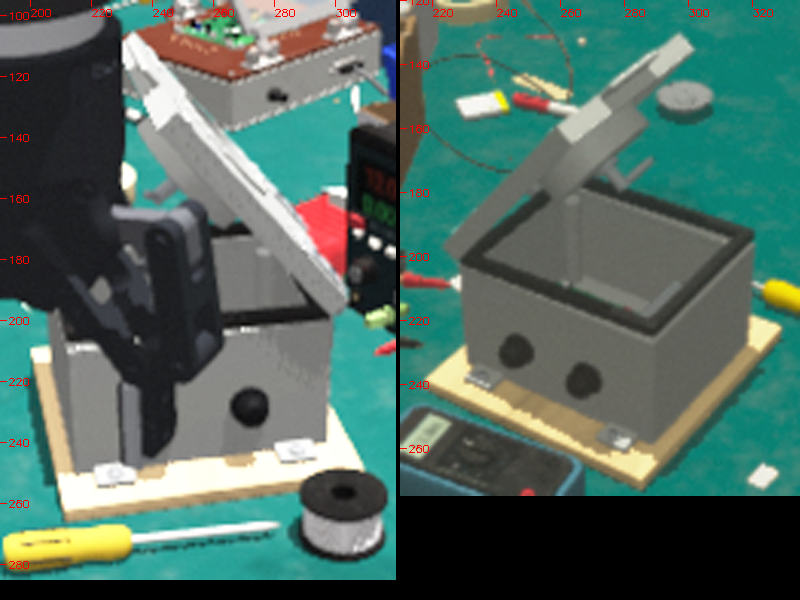

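The crops show the board corners, the lid's front corners in the side view at about (261,160) and (301,133), and the lid's back-right corner in the scene view at about (304,192). I'll fit the box x, y and yaw plus the lid angle to these points.

```bash
cat > h.py <<'E'
import numpy as np
from scipy.optimize import least_squares
from scipy.spatial.transform import Rotation as Ro
def ray(c,u,v):
    p=np.array(c["pose"]);d=p[:3,:3]@[(u-c["cx"])/c["fx"],(v-c["cy"])/c["fy"],1];return p[:3,3],d
def onz(c,u,v,z):
    o,d=ray(c,u,v);return o+d*(z-o[2])/d[2]
def proj(c,P):
    p=np.array(c["pose"]);q=p[:3,:3].T@(np.asarray(P,float)-p[:3,3]);return np.array([c["cx"]+c["fx"]*q[0]/q[2],c["cy"]+c["fy"]*q[1]/q[2]])
def projfish(c,P):
    p=np.array(c["pose"]);q=p[:3,:3].T@(np.asarray(P,float)-p[:3,3]);t=np.arctan2(np.hypot(q[0],q[1]),q[2]);a=np.arctan2(q[1],q[0])
    return np.array([c["cx"]+c["fx"]*t*np.cos(a),c["cy"]+c["fy"]*t*np.sin(a)])
def box2w(b,P):
    return np.array([b[0],b[1],0])+Ro.from_euler('z',b[2]).apply(P)
def lid2box(a,P):  # P in hinge frame, level lid
    return np.array([90,0,111])+Ro.from_euler('y',a).apply(P)
E
python3 - <<'E'
from h import *
from rig import capture
S=capture("scene");D=capture("side")
B=[(D,(-98,102,12),285,269.4),(D,(98,102,12),218.8,241),(D,(-98,-102,12),328.8,221.5),(S,(-98,-102,12),211.3,262),(S,(98,-102,12),309.7,249),(S,(-98,102,12),199.8,209)]
for c,P,u,v in B: print(P,np.round(onz(c,u,v,12)))
L=[(D,(-180,75,8),261.5,160),(D,(-180,-75,8),301.2,133),(S,(-6,-75,8),304,192)]
f=lambda x:np.concatenate([proj(c,box2w(x,P))-[u,v] for c,P,u,v in B]+[proj(c,box2w(x,lid2box(x[3],P)))-[u,v] for c,P,u,v in L])
r=least_squares(f,[450,0,0,.7],x_scale=[100,100,1,1]);x=r.x
print(x,np.degrees(x[2]));print(np.round(r.fun.reshape(-1,2),1))
print("edge",box2w(x,lid2box(x[3],(-180,0,10))),"tabtip",box2w(x,lid2box(x[3],(-195,0,10))),"knobtop closed",box2w(x,(90-112,0,111+10-30+27)),"hinge",box2w(x,(90,0,111)))
print(np.hypot(x[0],x[1]),proj(S,box2w(x,lid2box(x[3],(-195,28,10)))),proj(S,box2w(x,lid2box(x[3],(-195,-28,10)))))
E
```

```text
(-98, 102, 12) [445. -94.  12.]
(98, 102, 12) [ 609. -178.   12.]
(-98, -102, 12) [ 346. -271.   12.]
(-98, -102, 12) [ 345. -279.   12.]
(98, -102, 12) [ 514. -374.   12.]
(-98, 102, 12) [ 444. -100.   12.]
[ 479.95633408 -233.07722638   -0.50049628    0.85343113] -28.676324489727254
[[ 0.9 -0.9]
 [-1.4 -3.5]
 [ 0.3 -1.2]
 [-0.8 -0.8]
 [-0.7 -1.5]
 [-1.2 -0.4]
 [ 0.4  1.7]
 [-1.6 -0.8]
 [-0.   1.1]]
edge [ 461.71031393 -223.09761935  253.21129901] tabtip [ 453.05879948 -218.36569899  264.51440599] knobtop closed [ 460.65475454 -222.52028425  118.        ] hinge [ 558.9173413  -276.26471692  111.        ]
533.5570035896751 [228.98946635 109.53363301] [234.14149215 119.03181235]
```

The box is at (480, -233) mm with yaw -28.7°, and the lid is open at about 0.85 rad, with residuals of 1–3 px. I'm moving the closed fingers above the lid's front edge.

Emit:
{"op": "drive_tool", "data": {
  "xyz": [
    [0, 0, -52],
    [0, 0, -52],
    [34.7, -14.8, 0],
    [34.7, -14.8, 0],
    [34.7, -14.8, 0],
    [34.7, -14.8, 0],
    [34.7, -14.8, 0],
    [34.7, -14.8, 0],
    [34.7, -14.8, 0],
    [34.7, -14.8, 0],
    [34.7, -14.8, 0],
    [34.7, -14.8, 0]
  ],
  "roll": [0, 0, 0, 0, 0, 0, 0, 0, 0, 0, 0, 0],
  "jaw": 0,
  "grip_force": 20
}}

```text
time: 1.7
eef_pos: [462.1, -221.9, 300.7]
ee_rot: [-180.0, 0.0, 21.6]
contact_force: [0.4, -0.9, 0.8]
grip_width: -0.1
finger_force: 0.0
```

Emit:
{"op": "drive_tool", "data": {
  "xyz": [
    [0, 0, 0],
    [0, 0, 0],
    [0, 0, 0],
    [0, 0, 0],
    [0, 0, 0],
    [0, 0, 0],
    [0, 0, 0],
    [0, 0, 0],
    [0, 0, 0],
    [0, 0, 0],
    [0, 0, 0],
    [0, 0, 0]
  ],
  "roll": [-10.7, -10.7, -10.7, -10.7, -10.7, -10.7, -10.7, -10.7, -10.7, -10.7, -10.7, -11.3]
}}

```text
out of range
```

```bash
python3 - <<'E'
from h import *
# tip path in box frame: point on lid top at -178 from hinge; print for angles
b=[480,-233,np.radians(-28.7)]
for a in np.arange(.9,-.01,-.1):
    p=lid2box(a,(-178,0,10)); print(round(a,2),np.round(p,1),np.round(box2w(b,p),1))
E
```

```text
0.9 [-12.8   0.  256.6] [ 468.8 -226.8  256.6]
0.8 [-26.8   0.  245.7] [ 456.5 -220.1  245.7]
0.7 [-39.7   0.  233.3] [ 445.2 -213.9  233.3]
0.6 [-51.3   0.  219.8] [ 435.  -208.4  219.8]
0.5 [-61.4   0.  205.1] [ 426.1 -203.5  205.1]
0.4 [-70.1   0.  189.5] [ 418.6 -199.4  189.5]
0.3 [-77.1   0.  173.2] [ 412.4 -196.   173.2]
0.2 [-82.5   0.  156.2] [ 407.7 -193.4  156.2]
0.1 [-86.1   0.  138.7] [ 404.5 -191.6  138.7]
0.0 [-88.   0. 121.] [ 402.8 -190.7  121. ]
```

Emit:
{"op": "drive_tool", "data": {
  "xyz": [
    [0, 0, 0],
    [0, 0, 0],
    [0, 0, 0],
    [0, 0, 0],
    [0, 0, 0],
    [0, 0, 0],
    [0, 0, 0],
    [0, 0, 0],
    [0, 0, 0],
    [0, 0, 0],
    [0, 0, 0],
    [0, 0, 0]
  ],
  "roll": [-10.7, -10.7, -10.7, -10.7, -10.7, -10.7, -10.7, -10.7, -10.7, -10.7, -10.7, -10.7]
}}

```text
time: 3.2
eef_pos: [461.3, -222.8, 300.6]
ee_rot: [180.0, -0.0, 150.3]
contact_force: [-0.9, -0.1, -0.5]
grip_width: 0.0
finger_force: 0.0
```

Emit:
{"op": "drive_tool", "data": {
  "xyz": [
    [0, 0, 12],
    [0, 0, 12],
    [0, 0, 8],
    [0, 0, 5],
    [5, 4, 5],
    [6.5, 0, 6],
    [6.5, 0, 6],
    [6.5, 0, 6.5],
    [6, 0, 6.5],
    [6, 0, 6.5],
    [6, 0, 7],
    [5.5, 0, 7]
  ],
  "roll": [0, 0, 0, 0, 0, 0, 0, 0, 0, 0, 0, 0]
}}

```text
time: 4.7
eef_pos: [421.5, -195.2, 212.8]
ee_rot: [180.0, -0.0, 150.0]
contact_force: [-0.6, 0.5, -0.1]
grip_width: 0.1
finger_force: 0.0
```

```bash
python3 - <<'E'
from rig import capture
import cv2,numpy as np
D=capture("side")["frame"][...,::-1][90:290,190:370];S=capture("scene")["frame"][...,::-1][60:260,150:330]
cv2.imwrite("pics/c1.png",cv2.resize(np.hstack([S,D]),None,fx=2.2,fy=2.2,interpolation=cv2.INTER_CUBIC))
E
```

```text
(no output)
```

View pics/c1.png

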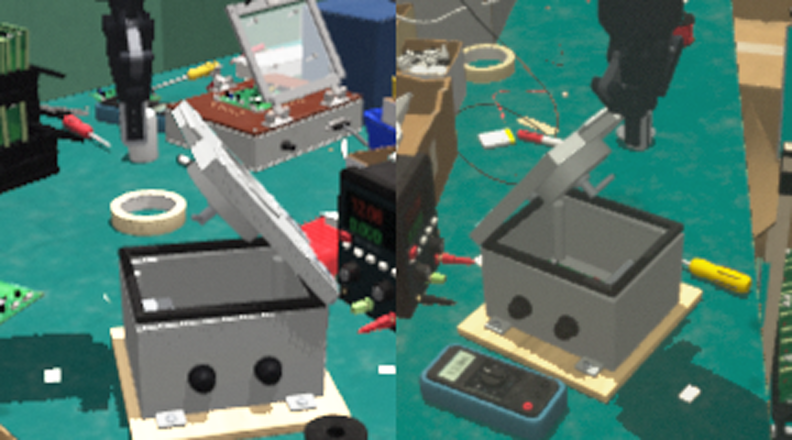

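The fingers passed in front of the lid (tip at about (135,145) in the left crop, lid edge at about (180,105)), so the lid has not moved. I'm going back up and inward, then down on top of it.

Emit:
{"op": "drive_tool", "data": {
  "xyz": [
    [0, 0, -25],
    [0, 0, -25],
    [0, 0, -20],
    [-15, -2, 0],
    [-20, -2, 0],
    [-20, 0, 0],
    [-3, 0, 0],
    [0, 0, 8],
    [0, 0, 8],
    [0, 0, 6],
    [0, 0, 5],
    [0, 0, 5]
  ],
  "roll": [0, 0, 0, 0, 0, 0, 0, 0, 0, 0, 0, 0]
}}

```text
time: 6.3
eef_pos: [470.0, -227.8, 251.1]
ee_rot: [-180.0, 0.0, 150.0]
contact_force: [-0.4, -0.8, 0.7]
grip_width: -0.1
finger_force: 0.0
```

Emit:
{"op": "drive_tool", "data": {
  "xyz": [
    [0, 0, 4],
    [0, 0, 4],
    [0, 0, 4],
    [0, 0, 4]
  ],
  "roll": [0, 0, 0, 0]
}}

```text
time: 6.8
eef_pos: [470.0, -227.9, 235.0]
ee_rot: [180.0, -0.0, 150.0]
contact_force: [-0.4, 0.2, -0.1]
grip_width: -0.1
finger_force: 0.0
```

```bash
python3 - <<'E'
from rig import capture
import cv2,numpy as np
D=capture("side")["frame"][...,::-1][90:290,190:370];S=capture("scene")["frame"][...,::-1][60:260,150:330]
cv2.imwrite("pics/c2.png",cv2.resize(np.hstack([S,D]),None,fx=2.2,fy=2.2,interpolation=cv2.INTER_CUBIC))
E
```

```text
(no output)
```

View pics/c2.png

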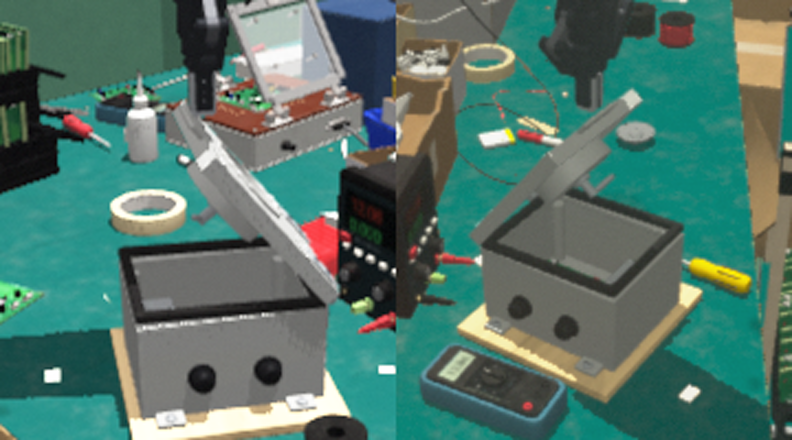

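```bash
python3 - <<'E'
from h import *
from rig import capture
import cv2
S=capture("scene");D=capture("side");b=[480,-233,np.radians(-28.7)]
for a in (.75,.85,.95):
  for P in [(-180,-75,10),(-180,75,10),(-195,-28,10),(-195,28,10),(-6,-75,10)]:
    w=box2w(b,lid2box(a,P));print(a,P,"scene",proj(S,w).round(),"side",proj(D,w).round())
t=[470,-228,235];print("tip",proj(S,t),proj(D,t))
a=S["frame"][...,::-1][95:170,215:305].copy();d=D["frame"][...,::-1][115:190,235:325].copy()
cv2.imwrite("pics/c3.png",cv2.resize(np.hstack([a,d]),None,fx=4.4,fy=4.4,interpolation=cv2.INTER_CUBIC))
E
```

```text
0.75 (-180, -75, 10) scene [237. 141.] side [304. 138.]
0.75 (-180, 75, 10) scene [224. 114.] side [267. 168.]
0.75 (-195, -28, 10) scene [226. 127.] side [298. 144.]
0.75 (-195, 28, 10) scene [221. 117.] side [284. 155.]
0.75 (-6, -75, 10) scene [304. 192.] side [260. 166.]
0.85 (-180, -75, 10) scene [244. 134.] side [299. 132.]
0.85 (-180, 75, 10) scene [230. 108.] side [261. 161.]
0.85 (-195, -28, 10) scene [234. 119.] side [292. 137.]
0.85 (-195, 28, 10) scene [229. 110.] side [278. 148.]
0.85 (-6, -75, 10) scene [305. 192.] side [259. 166.]
0.95 (-180, -75, 10) scene [253. 127.] side [294. 126.]
0.95 (-180, 75, 10) scene [237. 102.] side [255. 155.]
0.95 (-195, -28, 10) scene [242. 113.] side [286. 130.]
0.95 (-195, 28, 10) scene [237. 103.] side [272. 141.]
0.95 (-6, -75, 10) scene [305. 193.] side [259. 166.]
tip [242.16748443 128.224567  ] [277.45519945 151.57182549]
```

View pics/c3.png

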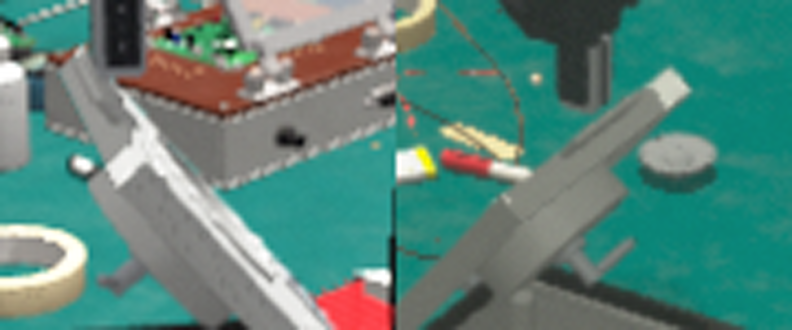

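```bash
python3 - <<'E'
from h import *
from rig import capture,get_obs
S=capture("scene");D=capture("side");o=get_obs();print(o["eef_pos"],o["ee_rot"],o["grip_width"],o["q"])
for z in(235,248,260,270):
  t=[470,-228,z];print(z,proj(S,t).round(1),proj(D,t).round(1))
for z in (196,210,222): print(z,proj(S,[193,-488,z]))
# triangulate visible finger bottom
(o1,d1),(o2,d2)=ray(S,243,112),ray(D,276.8,139.5)
s=np.linalg.lstsq(np.c_[d1,-d2],o2-o1,rcond=None)[0];print(o1+d1*s[0],o2+d2*s[1])
E
```

```text
[ 470.07475323 -227.92080554  235.40977714] [-1.79998593e+02  1.14414272e-02  1.49987874e+02] -0.2166981105034602 [-3.48084893e+01  1.43264069e+01  2.16724014e+00  7.78293143e+01
 -4.44933602e-04 -4.79636352e+00]
235 [242.2 128.2] [277.5 151.6]
248 [242.  121.7] [277.4 146.4]
260 [241.8 115.7] [277.4 141.5]
270 [241.7 110.5] [277.3 137.4]
196 [204.72195651 267.05857631]
210 [204.01069493 257.77342952]
222 [203.38800929 249.64459527]
[ 472.78677544 -228.30679558  266.56740784] [ 471.1494188  -227.61295916  265.07328233]
```

The camera sees the fingertip ends at z≈266 while the state gives a TCP z of 235, and there is no contact yet, which agrees with the pictures. I'll keep creeping down until the lid touches.

Emit:
{"op": "drive_tool", "data": {
  "xyz": [
    [0, 0, 4],
    [0, 0, 4],
    [0, 0, 4],
    [0, 0, 4],
    [0, 0, 4],
    [0, 0, 4]
  ],
  "roll": [0, 0, 0, 0, 0, 0]
}}

```text
time: 7.85
eef_pos: [470.0, -227.9, 211.0]
ee_rot: [180.0, -0.0, 150.0]
contact_force: [1.3, 0.2, 0.8]
grip_width: -0.1
finger_force: 0.4
```

```bash
python3 - <<'E'
from h import *
from rig import capture
import cv2
S=capture("scene");D=capture("side")
a=S["frame"][...,::-1][85:170,195:295].copy();d=D["frame"][...,::-1][105:190,235:335].copy()
cv2.imwrite("pics/c4.png",cv2.resize(np.hstack([a,d]),None,fx=4,fy=4,interpolation=cv2.INTER_CUBIC))
E
```

```text
(no output)
```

View pics/c4.png

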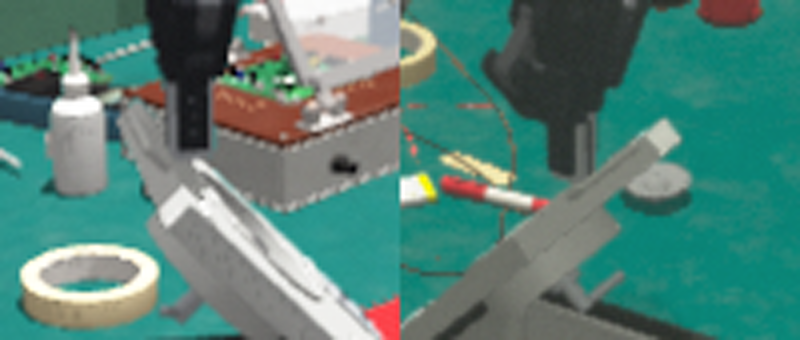

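The finger end is now on the lid's top near its edge (left crop (190,152)) and the lid has started down, to about 0.78 rad. The real tip sits about 32 mm above the reported TCP. I'll follow the arc.

Emit:
{"op": "drive_tool", "data": {
  "xyz": [
    [4.5, 0, 4.8],
    [4.5, 0, 4.8],
    [4.2, 0, 5.2],
    [4.2, 0, 5.2],
    [3.8, 0, 5.5],
    [3.8, 0, 5.5],
    [3.4, 0, 5.8],
    [3.4, 0, 5.8],
    [3, 0, 6],
    [3, 0, 6],
    [2.5, 0, 6.2],
    [2.5, 0, 6.2]
  ],
  "roll": [0, 0, 0, 0, 0, 0, 0, 0, 0, 0, 0, 0]
}}

```text
time: 9.45
eef_pos: [432.8, -206.4, 143.8]
ee_rot: [180.0, -0.0, 150.0]
contact_force: [-0.6, -0.5, 1.2]
grip_width: 0.1
finger_force: 0.3
```

Emit:
{"op": "drive_tool", "data": {
  "xyz": [
    [2.2, 0, 6],
    [2.2, 0, 6],
    [2, 0, 6],
    [2, 0, 6],
    [1.5, 0, 6],
    [1.5, 0, 6],
    [1, 0, 5],
    [0.5, 0, 4]
  ],
  "roll": [0, 0, 0, 0, 0, 0, 0, 0]
}}

```text
time: 10.45
eef_pos: [421.7, -200.0, 99.0]
ee_rot: [180.0, -0.0, 150.0]
contact_force: [-0.1, -0.3, -0.2]
grip_width: 0.1
finger_force: 0.3
```

Emit:
{"op": "drive_tool", "data": {
  "xyz": [
    [0, 0, 2],
    [0, 0, 2],
    [0, 0, 1.5]
  ],
  "roll": [0, 0, 0]
}}

```text
time: 10.82
eef_pos: [421.8, -200.0, 93.7]
ee_rot: [180.0, 0.0, 150.0]
contact_force: [-1.4, 1.2, 3.1]
grip_width: 0.1
finger_force: 1.2
```

```bash
python3 - <<'E'
from h import *
from rig import capture
import cv2
S=capture("scene");D=capture("side")
a=S["frame"][...,::-1][120:270,180:320].copy();d=D["frame"][...,::-1][130:280,215:355].copy()
cv2.imwrite("pics/c5.png",cv2.resize(np.hstack([a,d]),None,fx=2.85,fy=2.85,interpolation=cv2.INTER_CUBIC))
E
```

```text
(no output)
```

View pics/c5.png

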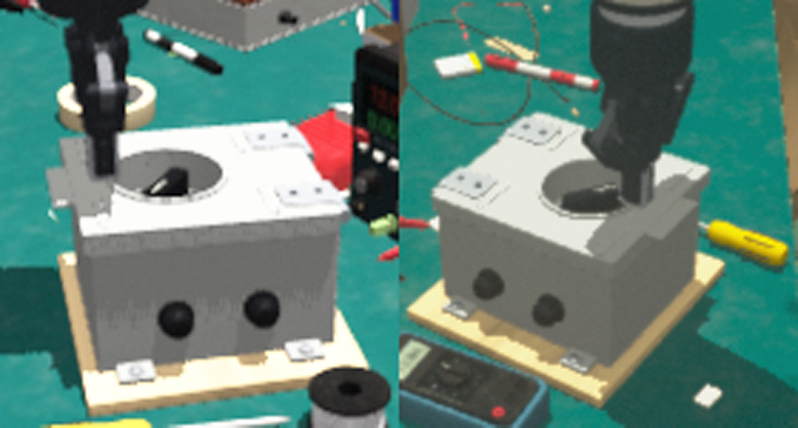

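The lid is down on the seal (3 N contact), and the knob's bar is visible in the well at about (168,185) in the left crop. I'm raising the tool over the knob for a wrist view.

Emit:
{"op": "drive_tool", "data": {
  "xyz": [
    [0, 0, -10],
    [0, 0, -25],
    [0, 0, -25],
    [0, 0, -20],
    [-15, 0, 0],
    [-15, 0, 0],
    [-15, 0, 0],
    [0, 0, 0]
  ],
  "roll": [0, 0, 0, 0, 0, 0, 0, 0],
  "jaw": 45
}}

```text
time: 11.92
eef_pos: [461.5, -223.0, 172.8]
ee_rot: [180.0, -0.1, 150.0]
contact_force: [0.1, 0.0, -0.8]
grip_width: 45.1
finger_force: 0.0
```

```bash
python3 - <<'E'
from h import *
from rig import capture,get_obs
import cv2
W=capture("wrist");S=capture("scene");o=get_obs();print(o["eef_pos"],o["ee_rot"],o["grip_width"],o["contact_force"])
print({k:np.round(v,3).tolist() for k,v in W.items() if k!="frame"})
cv2.imwrite("pics/w0.png",W["frame"][...,::-1]);cv2.imwrite("pics/s6.png",S["frame"][...,::-1])
b=[480,-233,np.radians(-28.7)]
print("knob pred px",projfish(W,box2w(b,(-22,0,118+2.5))),projfish(W,box2w(b,(-22,0,123))))
E
```

```text
[ 460.59993767 -222.37083932  173.27915386] [ 1.79993452e+02 -6.53571118e-02  1.49994425e+02] 45.19568289269413 [-0.2685551  -0.09482134 -0.10229788]
{'fx': 297.319, 'fy': 297.319, 'cx': 259.042, 'cy': 188.807, 'pose': [[0.5, 0.822, 0.272, 390.976], [0.866, -0.475, -0.157, -183.871], [0.0, 0.314, -0.949, 350.629], [0.0, 0.0, 0.0, 1.0]]}
knob pred px [260.79927403 192.97148271] [260.81726587 193.97972303]
```

View pics/w0.png

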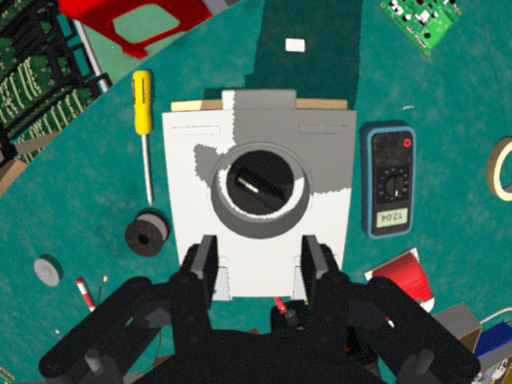

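The wrist view shows the well lip centred near (260,190), where it was predicted, with the meter, spool and screwdriver clear of the tool. The pale index line is at about (245,186), on the bar's -y half. I'll get the bar angle from the pixels.

```bash
python3 - <<'E'
import cv2
g=cv2.imread("pics/w0.png",0)
for v in range(164,214): print(v,' '.join("%3d"%x for x in g[v,224:300:2]))
E
```

```text
164 135 135 140 128  43  25  29  29  22  32  18  24  29  27  28  31  24  35  27  31  32  23  31  27  27  26  31  27  31  22  30  33  69 132 134 138 135 127
165 134 135 173 155  37  28  30  22  22  24  24  27  23  30  30  31  26  26  27  27  22  34  31  26  30  28  24  28  29  27  25  21  50 121 136 134 137 133
166 135 131 184 150  25  29  32  33  26  26  20  24  25  27  24  25  30  19  20  36  28  28  24  26  31  27  28  30  32  24  26  25  36 110 138 135 136 136
167 134 132 182 116  18  29  28  27  21  14  19  18  29  25  30  31  36  34  29  28  21  33  29  25  27  27  23  30  27  29  22  30  33  93 137 136 138 137
168 131 144 186  73  23  25  21  33  15  21  14  14  26  27  27  23  29  26  28  25  34  27  20  21  27  32  29  24  22  29  26  31  23  70 132 135 133 140
169 146 186 190  45  24  24  32  30  20   9  18   8  26  25  26  26  28  21  29  34  30  26  30  34  26  25  20  31  35  28  30  30  23  52 124 134 138 133
170 194 230 158  34  32  30  30  27  26  19  14   7  10  17  29  26  28  27  27  30  32  29  34  28  23  29  27  32  25  33  29  28  26  35 112 135 135 137
171 234 
[... 5999 characters left out ...]
  46  53  47  52  46  37  30  34  71 177 238 241 242 235 185 107  83  84  81
210  91  94 100 127 133 130 197 225 204 131  63  51  43  48  48  48  51  43  52  49  50  47  49  50  43  36  59 134 230 242 241 233 190 128  87  84  84  82
211  91  92  94 120 130 129 156 181 232 203 133  70  42  46  51  47  49  47  49  47  51  46  50  50  44  91 141 200 242 242 234 188 141  99  86  85  81  83
212  91  96  91 104 129 130 135 145 213 217 210 133  60  47  47  49  48  50  49  48  53  47  49  49  81 180 227 235 243 237 191 141 110  86  81  82  83  78
213  94  89  90  93 113 129 132 132 162 180 229 171 127  99  75  56  44  45  48  51  49  58  76 107 162 231 242 241 240 213 145 122  96  80  86  85  87  85
```

```bash
python3 - <<'E'
from h import *
from rig import capture
import cv2
W=capture("wrist");f=W["frame"];g=cv2.cvtColor(f,cv2.COLOR_RGB2GRAY)
def fz(u,v,z):
    du,dv=u-W["cx"],v-W["cy"];r=np.hypot(du,dv);t=r/W["fx"];d=np.array([np.sin(t)*du/r,np.sin(t)*dv/r,np.cos(t)]);p=np.array(W["pose"]);d=p[:3,:3]@d;return p[:3,3]+d*(z-p[2,3])/d[2]
m=np.zeros_like(g);m[175:194,236:260]=(g[175:194,236:260]>80)
P=np.array([fz(u,v,120.8) for v,u in np.argwhere(m)]);c=P.mean(0);d=np.linalg.svd(P-c)[2][0]
if d[0]>0:d=-d
print(len(P),c,"dir deg",np.degrees(np.arctan2(d[1],d[0])),"span",np.ptp((P-c)@d))
# dark disc circle (bottom of well / lip inner) : lip outer contour
x=cv2.threshold(g[130:250,200:325],75,255,cv2.THRESH_BINARY_INV)[1]
b=[480,-233,np.radians(-28.7)];k=box2w(b,(-22,0,120.8));print("knob",k,"perp offset of line",np.cross(d[:2],(k-c)[:2]),"along",(k-c)@d)
# lid side edges at z=124.  rows 220..270
for v in (225,255,280):
    r=f[v,:,:].astype(int);br=(np.abs(r[:,0]-r[:,2])<25)&(r.mean(1)>90);i=np.where(br[150:370])[0]+150;print(v,i.min(),i.max(),fz(i.min(),v,123),fz(i.max(),v,123),np.round((fz(i.min(),v,123)+fz(i.max(),v,123))/2-0,1))
E
```

```text
97 [ 450.04805281 -227.64242914  120.8       ] dir deg -156.2430497708706 span 19.111495798367606
knob [ 460.7027844  -222.43508306  120.8       ] perp offset of line -0.47374835028414264 along -11.849697086079585
225 154 346 [ 438.06743582 -318.29116725  123.        ] [ 522.11637302 -171.89491606  123.        ] [ 480.1 -245.1  123. ]
255 178 342 [ 473.45912612 -316.83667216  123.        ] [ 548.51358231 -187.15459749  123.        ] [ 511. -252.  123.]
280 216 368 [ 513.25657422 -301.07672371  123.        ] [ 590.80369872 -175.40628024  123.        ] [ 552.  -238.2  123. ]<stdin>:13: DeprecationWarning: Arrays of 2-dimensional vectors are deprecated. Use arrays of 3-dimensional vectors instead. (deprecated in NumPy 2.0)
```

The index line points at -156.2° in the world frame and passes within 0.5 mm of the predicted knob axis, so the turn to the stop is about 52° ±24° clockwise. I'm aligning the jaws to the bar and coming down to just above the well.

Emit:
{"op": "drive_tool", "data": {
  "xyz": [
    [0, 0, 0],
    [0, 0, 0],
    [0, 0, 0],
    [0, 0, 0],
    [0, 0, 0],
    [0, 0, 0],
    [0, 0, 15],
    [0, 0, 15],
    [0, 0, 15],
    [0, 0, 15],
    [0, 0, 10],
    [0, 0, 0]
  ],
  "roll": [-9, -9, -9, -9, -9, -8.8, 0, 0, 0, 0, 0, 0],
  "jaw": 28
}}

```text
time: 13.58
eef_pos: [460.3, -222.2, 103.5]
ee_rot: [180.0, -0.0, -156.2]
contact_force: [-0.4, -0.4, 0.1]
grip_width: 27.9
finger_force: 0.0
```

```bash
python3 - <<'E'
from h import *
from rig import capture,get_obs
import cv2
W=capture("wrist");S=capture("scene");D=capture("side");o=get_obs();print(o["eef_pos"],o["ee_rot"],o["grip_width"],o["contact_force"],o["ft_torque"])
a=S["frame"][...,::-1][120:240,190:310];d=D["frame"][...,::-1][120:240,235:355];w=W["frame"][...,::-1][120:320,160:360]
r=lambda i,s:cv2.resize(i,s,interpolation=cv2.INTER_CUBIC)
cv2.imwrite("pics/c7.png",np.vstack([np.hstack([r(a,(300,300)),r(d,(300,300))]),np.hstack([r(w,(300,300)),np.zeros((300,300,3),np.uint8)])]))
E
```

```text
[ 460.96138183 -222.65540317  104.30635407] [-1.79966446e+02  2.04393597e-02 -1.56208267e+02] 28.0194859859752 [ 0.69215916 -0.05477722 -0.04630392] [-0.03352369 -0.03979147  0.00232702]
```

View pics/c7.png

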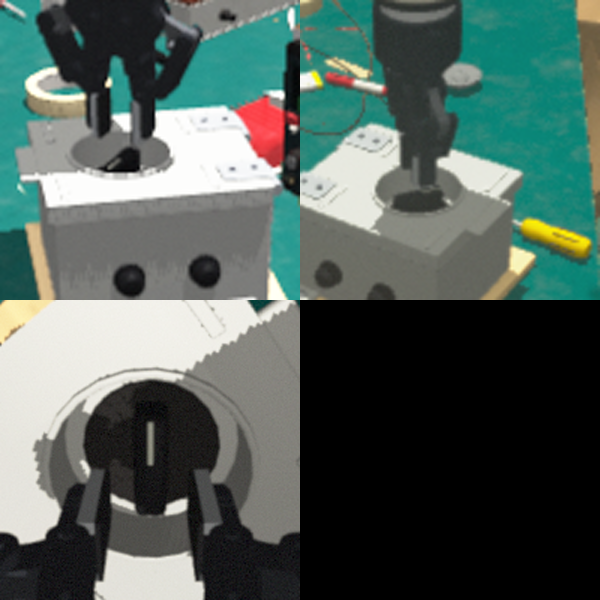

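The jaws straddle the bar with equal gaps, and the bar runs parallel to the fingers at about (150,455) in the wrist crop. I'm going down into the well until the tips touch the skirt.

Emit:
{"op": "drive_tool", "data": {
  "xyz": [
    [0, 0, 6],
    [0, 0, 6],
    [0, 0, 6],
    [0, 0, 5],
    [0, 0, 4],
    [0, 0, 3],
    [0, 0, 0]
  ],
  "roll": [0, 0, 0, 0, 0, 0, 0]
}}

```text
time: 14.6
eef_pos: [460.7, -222.5, 73.6]
ee_rot: [180.0, -0.0, -156.2]
contact_force: [0.2, -0.4, 0.4]
grip_width: 28.1
finger_force: 0.0
```

Emit:
{"op": "drive_tool", "data": {
  "xyz": [
    [0, 0, 2],
    [0, 0, 2],
    [0, 0, 1.5],
    [0, 0, 0]
  ],
  "roll": [0, 0, 0, 0]
}}

```text
time: 15.1
eef_pos: [460.7, -222.5, 68.2]
ee_rot: [180.0, -0.0, -156.2]
contact_force: [-0.1, 0.4, 0.4]
grip_width: 28.4
finger_force: 0.0
```

Emit:
{"op": "drive_tool", "data": {
  "xyz": [
    [0, 0, 1],
    [0, 0, 1],
    [0, 0, 1],
    [0, 0, 0]
  ],
  "roll": [0, 0, 0, 0]
}}

```text
time: 15.6
eef_pos: [460.7, -222.5, 65.2]
ee_rot: [180.0, -0.0, -156.2]
contact_force: [-0.0, -0.7, 0.4]
grip_width: 28.0
finger_force: 0.0
```

Emit:
{"op": "drive_tool", "data": {
  "xyz": [
    [0, 0, 1],
    [0, 0, 1],
    [0, 0, 0]
  ],
  "roll": [0, 0, 0]
}}

```text
time: 15.98
eef_pos: [460.9, -222.6, 63.5]
ee_rot: [-180.0, 0.0, -156.2]
contact_force: [0.7, 0.2, 3.9]
grip_width: 28.0
finger_force: 2.0
```

Skirt contact is at TCP z≈64. I'll back off 2.5 mm and close lightly on the bar.

Emit:
{"op": "drive_tool", "data": {
  "xyz": [
    [0, 0, -2.5],
    [0, 0, 0]
  ],
  "roll": [0, 0]
}}

```text
time: 16.23
eef_pos: [460.8, -222.6, 65.9]
ee_rot: [-180.0, 0.0, -156.2]
contact_force: [0.3, -0.2, 0.2]
grip_width: 28.4
finger_force: 0.0
```

Emit:
{"op": "drive_tool", "data": {
  "xyz": [
    [0, 0, 0],
    [0, 0, 0],
    [0, 0, 0],
    [0, 0, 0]
  ],
  "roll": [0, 0, 0, 0],
  "jaw": 8,
  "grip_force": 20
}}

```text
time: 16.73
eef_pos: [460.3, -221.6, 65.6]
ee_rot: [179.9, 0.0, -156.2]
contact_force: [-1.5, 5.7, 3.4]
grip_width: 13.5
finger_force: 22.3
```

Emit:
{"op": "drive_tool", "data": {
  "xyz": [
    [0, 1, 0],
    [0, 0, 0]
  ],
  "roll": [0, 0]
}}

```text
time: 16.98
eef_pos: [460.3, -221.6, 65.7]
ee_rot: [180.0, -0.0, -156.2]
contact_force: [-0.6, 0.9, 0.5]
grip_width: 13.0
finger_force: 22.2
```

```bash
python3 -c "
from rig import get_obs
o=get_obs()
for k in('eef_pos','contact_force','ft_torque','ee_rot'):print(k,o[k].round(2))"
```

```text
eef_pos [ 460.3  -221.55   65.74]
contact_force [-0.61  0.91  0.52]
ft_torque [0.23 0.11 0.01]
ee_rot [ 180.     -0.   -156.21]
```

Emit:
{"op": "drive_tool", "data": {
  "xyz": [
    [0, 0, 1],
    [0, 0, 1],
    [0, 0, 0.5],
    [0, 0, 0]
  ],
  "roll": [0, 0, 0, 0]
}}

```text
time: 17.48
eef_pos: [460.4, -221.6, 63.9]
ee_rot: [-180.0, 0.0, -156.2]
contact_force: [-4.3, 4.1, 13.9]
grip_width: 13.7
finger_force: 23.2
```

Emit:
{"op": "drive_tool", "data": {
  "xyz": [
    [0.5, 0.6, 0],
    [0, 0, 0.8],
    [0, 0, 0]
  ],
  "roll": [0, 0, 0]
}}

```text
time: 17.85
eef_pos: [460.5, -221.6, 63.5]
ee_rot: [-179.9, 0.1, -156.2]
contact_force: [-2.0, 3.3, 15.0]
grip_width: 13.4
finger_force: 23.4
```

Emit:
{"op": "drive_tool", "data": {
  "xyz": [
    [0, 0.3, 0.8],
    [0, 0, 0.7],
    [0, 0, 0]
  ],
  "roll": [0, 0, 0]
}}

```text
time: 18.23
eef_pos: [460.6, -221.7, 62.4]
ee_rot: [-179.8, 0.1, -156.2]
contact_force: [-2.0, 1.7, 21.3]
grip_width: 13.6
finger_force: 24.2
```

Emit:
{"op": "drive_tool", "data": {
  "xyz": [
    [0, 0, 0.6],
    [0, 0, 0.4],
    [0, 0, 0]
  ],
  "roll": [0, 0, 0]
}}

```text
time: 18.6
eef_pos: [460.6, -221.7, 61.7]
ee_rot: [-179.8, 0.1, -156.2]
contact_force: [-3.2, 4.1, 26.2]
grip_width: 13.4
finger_force: 24.9
```

```bash
cat > st.py <<'E'
from rig import get_obs
o=get_obs()
for k in('time','eef_pos','contact_force','ft_torque','ee_rot'):print(k,o[k].round(3))
E
python3 st.py
```

```text
Traceback (most recent call last):
  File "st.py", line 3, in <module>
    for k in('time','eef_pos','contact_force','ft_torque','ee_rot'):print(k,o[k].round(3))
                                                                            ^^^^^^^^^^
AttributeError: 'float' object has no attribute 'round'
```

Emit:
{"op": "drive_tool", "data": {
  "xyz": [
    [0, 0, 0],
    [0, 0, 0],
    [0, 0, 0],
    [0, 0, 0]
  ],
  "roll": [1, 2, 2, 0]
}}

```text
time: 19.1
eef_pos: [460.6, -221.7, 61.7]
ee_rot: [-179.8, 0.1, -161.2]
contact_force: [-4.0, 2.0, 25.2]
grip_width: 13.4
finger_force: 24.9
```

```bash
sed -i "s/'time',//" st.py; python3 st.py
```

```text
eef_pos [ 460.593 -221.747   61.65 ]
contact_force [-3.97   1.993 25.173]
ft_torque [ 0.554  0.525 -0.016]
ee_rot [-1.79842e+02  1.17000e-01 -1.61245e+02]
```

Emit:
{"op": "drive_tool", "data": {
  "xyz": [
    [0, 0, 0],
    [0, 0, 0],
    [0, 0, 0],
    [0, 0, 0]
  ],
  "roll": [2, 2, 2, 2]
}}

```text
time: 19.6
eef_pos: [460.6, -221.7, 61.6]
ee_rot: [-179.9, 0.1, -169.3]
contact_force: [-4.8, 3.8, 24.6]
grip_width: 13.7
finger_force: 24.9
```

```bash
python3 st.py
```

```text
eef_pos [ 460.632 -221.729   61.647]
contact_force [-4.799  3.815 24.572]
ft_torque [0.584 0.589 0.086]
ee_rot [-1.79859e+02  1.39000e-01 -1.69270e+02]
```

Emit:
{"op": "drive_tool", "data": {
  "xyz": [
    [0, 0, 0.2],
    [0, 0, 0],
    [0, 0, 0],
    [0, 0, 0],
    [0, 0, 0]
  ],
  "roll": [2, 2, 2, 2, 1]
}}

```text
time: 20.23
eef_pos: [460.6, -221.8, 61.6]
ee_rot: [-179.9, 0.2, -178.3]
contact_force: [-4.2, 2.1, 27.6]
grip_width: 13.6
finger_force: 25.1
```

```bash
python3 st.py
```

```text
eef_pos [ 460.636 -221.796   61.564]
contact_force [-4.199  2.143 27.562]
ft_torque [0.551 0.567 0.072]
ee_rot [-1.79875e+02  1.65000e-01 -1.78257e+02]
```

Emit:
{"op": "drive_tool", "data": {
  "xyz": [
    [0, 0, -0.3],
    [0, 0, 0],
    [0, 0, 0],
    [0, 0, 0],
    [0, 0, 0]
  ],
  "roll": [0, 1.5, 1.5, 1.5, 1.5]
}}

```text
time: 20.85
eef_pos: [460.6, -221.8, 61.7]
ee_rot: [-179.9, 0.2, 175.7]
contact_force: [-3.4, 2.5, 24.3]
grip_width: 13.5
finger_force: 24.6
```

```bash
python3 st.py
```

```text
eef_pos [ 460.623 -221.777   61.679]
contact_force [-3.436  2.471 24.256]
ft_torque [0.429 0.442 0.019]
ee_rot [-1.79897e+02  1.67000e-01  1.75745e+02]
```

Emit:
{"op": "drive_tool", "data": {
  "xyz": [
    [0, 0, 0.15],
    [0, 0, 0],
    [0, 0, 0],
    [0, 0, 0]
  ],
  "roll": [1, 1, 1, 1]
}}

```text
time: 21.35
eef_pos: [460.6, -221.8, 61.6]
ee_rot: [-179.9, 0.2, 171.8]
contact_force: [-3.7, 2.4, 25.0]
grip_width: 13.9
finger_force: 24.9
```

```bash
python3 st.py
```

```text
eef_pos [ 460.575 -221.815   61.616]
contact_force [-3.66   2.396 25.034]
ft_torque [0.521 0.569 0.032]
ee_rot [-1.79905e+02  1.73000e-01  1.71754e+02]
```

Emit:
{"op": "drive_tool", "data": {
  "xyz": [
    [0, 0, 0],
    [0, 0, 0],
    [0, 0, 0]
  ],
  "roll": [0.8, 0.8, 0.8]
}}

```text
time: 21.72
eef_pos: [460.6, -221.8, 61.6]
ee_rot: [-179.9, 0.2, 169.4]
contact_force: [-5.2, 3.0, 26.7]
grip_width: 13.8
finger_force: 24.9
```

```bash
python3 st.py
```

```text
eef_pos [ 460.611 -221.815   61.635]
contact_force [-5.212  3.034 26.686]
ft_torque [0.505 0.588 0.05 ]
ee_rot [-179.908    0.18   169.367]
```

Emit:
{"op": "drive_tool", "data": {
  "xyz": [
    [0, 0, 0],
    [0, 0, 0],
    [0, 0, 0]
  ],
  "roll": [0.8, 0.8, 0.8]
}}

```text
time: 22.1
eef_pos: [460.6, -221.8, 61.6]
ee_rot: [-179.9, 0.2, 167.0]
contact_force: [-4.0, 2.8, 26.5]
grip_width: 13.7
finger_force: 24.9
```

```bash
python3 st.py
```

```text
eef_pos [ 460.617 -221.832   61.641]
contact_force [-3.958  2.762 26.536]
ft_torque [0.512 0.545 0.036]
ee_rot [-179.915    0.185  166.966]
```

Emit:
{"op": "drive_tool", "data": {
  "xyz": [
    [0, 0, 0],
    [0, 0, 0],
    [0, 0, 0]
  ],
  "roll": [0.8, 0.8, 0.8]
}}

```text
time: 22.48
eef_pos: [460.6, -221.8, 61.6]
ee_rot: [-179.9, 0.2, 164.6]
contact_force: [-4.8, 3.1, 25.3]
grip_width: 13.6
finger_force: 24.9
```

```bash
python3 st.py
```

```text
eef_pos [ 460.623 -221.816   61.63 ]
contact_force [-4.77   3.07  25.325]
ft_torque [0.419 0.62  0.063]
ee_rot [-179.925    0.188  164.565]
```

Emit:
{"op": "drive_tool", "data": {
  "xyz": [
    [0, 0, 0],
    [0, 0, 0],
    [0, 0, 0]
  ],
  "roll": [0.8, 0.8, 0.8]
}}

```text
time: 22.85
eef_pos: [460.6, -221.8, 61.6]
ee_rot: [-179.9, 0.2, 162.2]
contact_force: [-4.4, 2.8, 25.6]
grip_width: 13.7
finger_force: 24.9
```

```bash
python3 st.py
```

```text
eef_pos [ 460.6   -221.845   61.641]
contact_force [-4.377  2.813 25.638]
ft_torque [0.426 0.58  0.059]
ee_rot [-179.931    0.191  162.159]
```

Emit:
{"op": "drive_tool", "data": {
  "xyz": [
    [0, 0, 0],
    [0, 0, 0],
    [0, 0, 0]
  ],
  "roll": [0.8, 0.8, 0.8]
}}

```text
time: 23.22
eef_pos: [460.6, -221.9, 61.6]
ee_rot: [-179.9, 0.2, 159.8]
contact_force: [-4.8, 2.2, 25.0]
grip_width: 13.5
finger_force: 24.9
```

```bash
python3 st.py
```

```text
eef_pos [ 460.605 -221.855   61.648]
contact_force [-4.755  2.2   25.044]
ft_torque [0.427 0.617 0.079]
ee_rot [-179.938    0.195  159.762]
```

Emit:
{"op": "drive_tool", "data": {
  "xyz": [
    [0, 0, 0],
    [0, 0, 0],
    [0, 0, 0]
  ],
  "roll": [0.8, 0.8, 0.8]
}}

```text
time: 23.6
eef_pos: [460.6, -221.8, 61.6]
ee_rot: [-179.9, 0.2, 157.4]
contact_force: [-4.8, 2.2, 25.4]
grip_width: 13.7
finger_force: 24.9
```

```bash
python3 st.py
```

```text
eef_pos [ 460.594 -221.84    61.615]
contact_force [-4.833  2.199 25.389]
ft_torque [0.437 0.618 0.063]
ee_rot [-179.946    0.193  157.363]
```

Emit:
{"op": "drive_tool", "data": {
  "xyz": [
    [0, 0, 0],
    [0, 0, 0],
    [0, 0, 0]
  ],
  "roll": [0.8, 0.8, 0.8]
}}

```text
time: 23.98
eef_pos: [460.6, -221.9, 61.6]
ee_rot: [-180.0, 0.2, 155.0]
contact_force: [-4.4, 2.8, 26.0]
grip_width: 13.4
finger_force: 24.9
```

```bash
python3 st.py
```

```text
eef_pos [ 460.587 -221.867   61.608]
contact_force [-4.402  2.75  25.989]
ft_torque [0.383 0.628 0.059]
ee_rot [-179.953    0.194  154.96 ]
```

Emit:
{"op": "drive_tool", "data": {
  "xyz": [
    [0, 0, 0],
    [0, 0, 0],
    [0, 0, 0]
  ],
  "roll": [0.8, 0.8, 0.8]
}}

```text
time: 24.35
eef_pos: [460.6, -221.9, 61.6]
ee_rot: [-180.0, 0.2, 152.6]
contact_force: [-3.8, 3.1, 26.4]
grip_width: 13.5
finger_force: 24.9
```

```bash
python3 st.py
```

```text
eef_pos [ 460.614 -221.879   61.648]
contact_force [-3.755  3.069 26.359]
ft_torque [0.432 0.59  0.037]
ee_rot [-179.959    0.201  152.563]
```

Emit:
{"op": "drive_tool", "data": {
  "xyz": [
    [0, 0, 0],
    [0, 0, 0],
    [0, 0, 0]
  ],
  "roll": [0.9, 0.9, 0.9]
}}

```text
time: 24.72
eef_pos: [460.6, -221.9, 61.7]
ee_rot: [-180.0, 0.2, 149.9]
contact_force: [-4.0, 2.4, 26.2]
grip_width: 13.4
finger_force: 24.9
```

```bash
python3 st.py
```

```text
eef_pos [ 460.605 -221.889   61.658]
contact_force [-3.976  2.434 26.177]
ft_torque [0.323 0.645 0.065]
ee_rot [-179.968    0.204  149.857]
```

Emit:
{"op": "drive_tool", "data": {
  "xyz": [
    [0, 0, 0],
    [0, 0, 0],
    [0, 0, 0]
  ],
  "roll": [0.9, 0.9, 0.9]
}}

```text
time: 25.1
eef_pos: [460.6, -221.9, 61.6]
ee_rot: [-180.0, 0.2, 147.2]
contact_force: [-4.5, 2.9, 25.5]
grip_width: 13.5
finger_force: 24.9
```

```bash
python3 st.py
```

```text
eef_pos [ 460.552 -221.89    61.618]
contact_force [-4.468  2.908 25.534]
ft_torque [0.402 0.7   0.048]
ee_rot [-179.975    0.198  147.157]
```

Emit:
{"op": "drive_tool", "data": {
  "xyz": [
    [0, 0, 0],
    [0, 0, 0],
    [0, 0, 0]
  ],
  "roll": [0.9, 0.9, 0.9]
}}

```text
time: 25.48
eef_pos: [460.6, -221.9, 61.6]
ee_rot: [-180.0, 0.2, 144.5]
contact_force: [-4.9, 2.0, 25.4]
grip_width: 13.5
finger_force: 24.9
```

```bash
python3 st.py
```

```text
eef_pos [ 460.596 -221.904   61.632]
contact_force [-4.874  2.024 25.437]
ft_torque [0.325 0.675 0.048]
ee_rot [-179.984    0.205  144.457]
```

Emit:
{"op": "drive_tool", "data": {
  "xyz": [
    [0, 0, 0],
    [0, 0, 0],
    [0, 0, 0]
  ],
  "roll": [0.9, 0.9, 0.9]
}}

```text
time: 25.85
eef_pos: [460.6, -221.9, 61.6]
ee_rot: [-180.0, 0.2, 141.8]
contact_force: [-4.4, 1.4, 26.1]
grip_width: 13.7
finger_force: 24.9
```

```bash
python3 st.py
```

```text
eef_pos [ 460.583 -221.92    61.627]
contact_force [-4.428  1.354 26.116]
ft_torque [0.322 0.798 0.135]
ee_rot [-179.99     0.205  141.762]
```

The torque is starting to rise (0.135 N m), so I'm taking smaller steps.

Emit:
{"op": "drive_tool", "data": {
  "xyz": [
    [0, 0, 0],
    [0, 0, 0]
  ],
  "roll": [0.4, 0]
}}

```text
time: 26.1
eef_pos: [460.6, -222.0, 61.7]
ee_rot: [-180.0, 0.2, 141.4]
contact_force: [-4.9, 2.0, 26.4]
grip_width: 13.5
finger_force: 24.9
```

```bash
python3 st.py
```

```text
eef_pos [ 460.574 -221.952   61.652]
contact_force [-4.902  1.961 26.367]
ft_torque [0.303 0.723 0.107]
ee_rot [-179.989    0.208  141.386]
```

Emit:
{"op": "drive_tool", "data": {
  "xyz": [
    [0, 0, 0],
    [0, 0, 0]
  ],
  "roll": [0.4, 0.2]
}}

```text
time: 26.35
eef_pos: [460.5, -221.9, 61.6]
ee_rot: [-180.0, 0.2, 140.8]
contact_force: [-4.8, 2.2, 25.8]
grip_width: 13.9
finger_force: 24.9
```

```bash
python3 st.py
```

```text
eef_pos [ 460.545 -221.903   61.612]
contact_force [-4.804  2.176 25.833]
ft_torque [0.228 0.771 0.206]
ee_rot [-179.99     0.201  140.79 ]
```

The knob is solid at 0.15 N m above free turning, 10.5° past the box's x. That is within the stop range and too far along to be the catch's side. I'm letting the lid rise slowly.

Emit:
{"op": "drive_tool", "data": {
  "xyz": [
    [0, 0, -0.4],
    [0, 0, -0.4],
    [0, 0, -0.4],
    [0, 0, -0.4],
    [0, 0, -0.4],
    [0, 0, -0.4],
    [0, 0, -0.4],
    [0, 0, -0.4]
  ],
  "roll": [0, 0, 0, 0, 0, 0, 0, 0]
}}

```text
time: 27.35
eef_pos: [460.3, -221.8, 63.7]
ee_rot: [-180.0, 0.1, 140.8]
contact_force: [0.8, -2.0, 5.2]
grip_width: 13.8
finger_force: 22.2
```

```bash
python3 st.py
```

```text
eef_pos [ 460.258 -221.767   63.705]
contact_force [ 0.846 -1.991  5.192]
ft_torque [-0.365 -0.196  0.191]
ee_rot [-1.79982e+02  1.19000e-01  1.40793e+02]
```

Emit:
{"op": "drive_tool", "data": {
  "xyz": [
    [0, 0, -0.3],
    [0, 0, -0.3],
    [0, 0, -0.3],
    [0, 0, 0]
  ],
  "roll": [0, 0, 0, 0]
}}

```text
time: 27.85
eef_pos: [460.2, -221.7, 64.3]
ee_rot: [-180.0, 0.1, 140.8]
contact_force: [3.6, -4.0, 4.6]
grip_width: 14.0
finger_force: 22.1
```

```bash
python3 st.py
```

```text
eef_pos [ 460.153 -221.669   64.32 ]
contact_force [ 3.587 -3.95   4.618]
ft_torque [-0.813 -0.473  0.188]
ee_rot [-1.79985e+02  9.00000e-02  1.40783e+02]
```

Emit:
{"op": "drive_tool", "data": {
  "xyz": [
    [0, 0, -0.4],
    [0, 0, -0.4],
    [0, 0, 0]
  ],
  "roll": [0, 0, 0]
}}

```text
time: 28.22
eef_pos: [460.1, -221.6, 64.9]
ee_rot: [-180.0, 0.1, 140.8]
contact_force: [4.0, -4.7, 0.6]
grip_width: 13.1
finger_force: 21.6
```

Emit:
{"op": "drive_tool", "data": {
  "xyz": [
    [0, 0, 0],
    [0, 0, 0],
    [0, 0, 0],
    [0, 0, 0]
  ],
  "roll": [0, 0, 0, 0],
  "jaw": 26
}}

```text
time: 28.72
eef_pos: [459.4, -220.9, 64.8]
ee_rot: [180.0, -0.0, 140.8]
contact_force: [0.8, -0.4, 0.0]
grip_width: 26.2
finger_force: 0.0
```

Now I'm retracting straight up and checking the lid and knob numerically.

Emit:
{"op": "drive_tool", "data": {
  "xyz": [
    [0, 0, -5],
    [0, 0, -10],
    [0, 0, -15],
    [0, 0, -20],
    [0, 0, -20],
    [0, 0, -20],
    [0, 0, -20],
    [0, 0, 0]
  ],
  "roll": [0, 0, 0, 0, 0, 0, 0, 0]
}}

```text
time: 29.72
eef_pos: [460.2, -221.4, 176.4]
ee_rot: [180.0, 0.2, 140.8]
contact_force: [0.4, -0.1, -0.7]
grip_width: 25.9
finger_force: 0.0
```

```bash
python3 - <<'E'
from h import *
from rig import capture
import cv2
W=capture("wrist");g=cv2.cvtColor(W["frame"],cv2.COLOR_RGB2GRAY)
def fz(u,v,z):
    du,dv=u-W["cx"],v-W["cy"];r=np.hypot(du,dv);t=r/W["fx"];d=np.array([np.sin(t)*du/r,np.sin(t)*dv/r,np.cos(t)]);p=np.array(W["pose"]);d=p[:3,:3]@d;return p[:3,3]+d*(z-p[2,3])/d[2]
k=projfish(W,[460.5,-222,120]);print("knob px",k)
n,lab,st,ce=cv2.connectedComponentsWithStats((g>80).astype(np.uint8))
for i in range(1,n):
    if 15<st[i,4]<250 and np.hypot(*(ce[i]-k))<28:
        P=np.array([fz(u,v,120) for v,u in np.argwhere(lab==i)]);c=P.mean(0);d=np.linalg.svd(P-c)[2][0]
        print(st[i],c,np.degrees(np.arctan2(d[1],d[0])),np.ptp((P-c)@d))
E
python3 st.py
```

```text
knob px [260.31129552 192.58193993]
[257 169   5  22  72] [ 451.44203549 -216.17906922  120.        ] -39.80258313475776 18.03751947700373
eef_pos [ 459.797 -221.151  175.34 ]
contact_force [-0.468 -1.258  0.137]
ft_torque [ 0.035  0.02  -0.047]
ee_rot [1.79994e+02 7.40000e-02 1.40791e+02]
```

```bash
python3 -c "
from rig import job_done
print(job_done())"
```

```text
the job is handed in; nothing more can be done
None
```

I closed the lid onto its seal, pressed the knob at about 24–27 N (one brief reading of 27.6 N) and turned it clockwise until solid at about 0.15 N m above free turning. I then let the lid rise slowly, withdrew the arm clear and handed the job in at about 30 s; the index line was still at the stop afterwards, but I did not measure the lid's final angle, and no verdict came back.

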